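# Snap the grease coupler onto its tilted nipple and hold it pressed

## Robot

A 7-joint arm with a two-finger parallel gripper is mounted at the origin on a cart in front of the work surface, level with it; the furniture and walls round the work are solid. World frame = base frame: x ahead of the robot, y to its left, z up, the work surface at z = 0. Lengths are in mm, angles in rad, forces in N, time in s.
With the tool pointing down it reaches from about 350 to 900 mm from the base axis. Payload 8.1 kg.
Tool frame: the origin (TCP) lies at the very end of the fingers, on their centre line; the grasp point (between the pads) lies 19 mm behind it; z points along the fingers, y is the line along which they close (so a half turn about z gives the same grasp; the last joint's range is limited). The gripper opens to 92 mm and grips with 3 to 60 N. Pads are 19 mm wide; open, the fingers measure 130 mm over their backs; the gripper's body (75 mm by 190 mm) begins 47 mm behind the grasp point.
Start: joints at [1.216, 0.434, 0.025, 1.573, -0.012, 1.134, -0.075], TCP at [155.692, -605.311, 226.742] pointing down, gripper open.
Joint ranges: [-2.62, 2.62], [-0.44, 2.09], [-1.27, 1.32], [0.08, 2.57], [-1.32, 4.46], [0.12, 2], [-2.74, 2.74]. Speed limits (rad/s): [2.22, 2.22, 3.01, 3.01, 3.14, 3.14, 3.14].

## Interface

Orientations are given as a unit quaternion [x, y, z, w].
In Python, from plant import * gives the robot as it stands. The module is installed in compiled form; this text tells all that it offers. Calls block until the motion is done:
- move_pose(position, orientation): joint-space move of the TCP to a pose.
- move_linear(position, attitude=None, max_speed=150, stop_force=None): straight line of the TCP; attitude=None keeps the orientation; max_speed is the mean speed in mm/s. With stop_force (N) it stops when the force on the tool has changed by that much, and returns True; else False.
- movej(angles): joint-space move.
- let_go() and grasp(strength=None): open the fingers fully, or close them until they stop; strength is the grip in N (None keeps the last).
- hold(seconds).
- inverse_kinematics(position, orientation): joint angles nearest the present ones, or None.
- state(): the state.
- get_image(name): name is "side" or "top" or "wrist"; returns the picture (384x512x3 uint8, red, green, blue); there is no depth.
- camera_info(name): a dict with "intrinsics" (3x3 intrinsics, pixels), "R" (3x3) and "t" (3): a world point X has camera coordinates R X + t; the wrist camera has in their place "mount" (4x4, takes a point from camera to tool coordinates, whose origin is the TCP and whose axes are the flange's). Camera axes: x right, y down, z forward; pixel columns grow to the right and rows downward; lengths in mm; the calibration is good to about 2 mm. A picture is of the moment at which its call begins: read the wrist's pose just before it. camera_info takes no time and is no camera call.
A pose or a line that the arm cannot do raises Unreachable and nothing moves.
- sign_off(): hands the job in; it is judged then, once.
The state is a dict: "t": time; "joint_pos": joint angles; "joint_velocities": joint speeds; "joint_torque": joint torques, N m; "position": TCP position; "orientation": TCP orientation; "contact_force": force on the tool from outside, world axes, zero at the start; "torque": the same for the moment, N m; "finger_gap": finger opening in mm; "grip_force": force on a finger pad.
Only numpy, scipy, OpenCV 4.12 (cv2) and the standard library are available. Lean on these libraries where they do the work, as an engineer would, in place of code of your own. Each camera call takes 0.05 s, during which the arm holds its last target. There are 200 camera calls.

## Task

Two bearing blocks stand on the bench, one with a wide and one with a narrow ball-headed grease nipple, and in front of them a wide and a narrow push-on grease coupler. Pick up the wide coupler, press it squarely along the leaning axis of the nipple it matches (the wide one) until it snaps over the ball head and its inner spring is pushed well in; leave the narrow coupler standing where it is. Finish while still gripping the coupler and holding it pressed against its spring; do not let go.

Things in the scene. Friction and masses are not known exactly. Their poses are not given: they have to be found in the camera images.
- coupler_wide: Larger coupler, plain steel, round, 105 mm tall, 0.3 kg, standing on its mouth. Origin: centre of the mouth rim (underside); z up its axis. Skirt 40 mm wide to z=38 mm (mouth flares to 49); grooved grip barrel 34 mm wide from z=44 mm to the top. Inside, the mouth funnels from 32 to 23 mm; four sprung catch balls at z=12 mm ride over the nipple's head (about 6 N) and close behind it.
- coupler_narrow: The narrow coupler, same shape but smaller: 85 mm tall, skirt 26 mm, grip barrel 22 mm in diameter; origin at the centre of its mouth rim, z up. It fits only the narrow nipple; leave it where it stands.
- nipple_wide: Wide grease nipple fixed in its block: steel ball head 20 mm wide on a 13 mm neck. Origin: centre of the ball, about 107 mm above the bench. z points out along its axis, which leans 25 degrees from vertical to the block's front (-x of the block); y is level, the same as the block's y. The neck is free for 28 mm below the ball's centre, then comes a 25 mm hexagon.
- nipple_narrow: The narrow nipple in the other bearing block: ball head 11 mm in diameter on a 7 mm neck, otherwise placed and leaning alike; not used.
- block_wide: Grey pillow block that carries the wide nipple, fixed to the bench: foot 50 x 110 mm (x, y), 70 mm high without the nipple, its front (-x) turned roughly to the robot. Origin: centre of its underside, on the bench.
- block_narrow: The same pillow block with the narrow nipple, fixed to the bench. Origin: centre of its underside.
- piston (a joint): How far the nipple has pushed in the sprung piston inside the wide coupler: 0 m free, 0.010 m at its hard stop. First touched when the ball's centre is 15 mm inside the mouth plane, stopped at 25 mm. After the snap the push felt drops to nothing (the catches pull in), then grows as the spring is compressed: about 5 N at 5 mm, 13 N at the stop. Catches are closed from 19 mm; aim for about 22 mm.
Not all that is in view belongs to the job. Leave any red or turquoise look-alike of the coupler_wide alone.

How it is judged (in metres and radians):
On the way, in this order (a step that is already met when the one before it is completed fails the run):
1. the wide coupler is gripped and lifted clear of the bench (height (world z) of coupler_wide above 0.04 m and contact force between the fingers and coupler_wide above 2 N), for 0.2 s.
2. the coupler has snapped over the wide nipple's head (z of nipple_wide in the frame of coupler_wide above 0.018 m and distance between nipple_wide and coupler_wide below 0.03 m and angle between the z axis of coupler_wide and the z axis of nipple_wide, either way round below 0.17 rad), for 0.2 s.
At the end, for the whole second after the job is handed in: Wide coupler snapped over the wide nipple: square within 8 degrees, ball centre 18 mm or more inside the mouth, piston pushed in 4 mm or more, pressed on with 4 N or more; the fingers still grip it, at rest; the narrow coupler still stands upright within 30 mm of its place (value of joint piston above 0.004 m and z of nipple_wide in the frame of coupler_wide above 0.018 m and distance between nipple_wide and coupler_wide below 0.03 m and angle between the z axis of coupler_wide and the z axis of nipple_wide, either way round below 0.14 rad and contact force between coupler_wide and block_wide above 4 N and contact force between the fingers and coupler_wide above 3 N and linear speed of coupler_wide below 0.02 m/s and angle between coupler_narrow's own z axis and vertical below 0.1 rad); the arm keeps its last pose, push and grip.
It fails at once if the narrow coupler is moved by more than 30 mm (distance of coupler_narrow from where it was at the start of the episode above 0.03 m).
It also fails if it takes over 38 s, if anything falls off the work surface, if the arm or the gripper's body presses on something with over 40 N, if the wrist force passes 120 N, or if a joint passes its speed limit or range.

## Working session

There is one attempt and no reset: what is moved stays moved. The work goes in short steps, each a Python script; the robot and the scene stay as the last script left them, time stands still between calls to the robot, and variables do not carry over. Pictures are saved under pics/ and viewed, at most 10 in all, crops included, and the job is handed in when it is done.

```bash
mkdir -p pics
python3 - <<'E'
from plant import *
import cv2,numpy as np
np.set_printoptions(precision=3,suppress=True)
for n in("side","top"):
    im=get_image(n); cv2.imwrite(f"pics/{n}0.png",cv2.resize(im[:,:,::-1],(768,576),interpolation=cv2.INTER_CUBIC))
    c=camera_info(n); print(n,c["intrinsics"],c["R"],c["t"],-np.array(c["R"]).T@c["t"])
print(camera_info("wrist")); s=state(); print(s["t"],s["orientation"],s["finger_gap"])
E
```

```text
side [[367.62    0.    250.808]
 [  0.    367.62  189.522]
 [  0.      0.      1.   ]] [[ 0.999 -0.05  -0.004]
 [-0.029 -0.497 -0.867]
 [ 0.041  0.866 -0.498]] [-526.702  150.054  937.454] [ 491.459 -764.089  594.463]
top [[426.703   0.    252.434]
 [  0.    426.703 190.506]
 [  0.      0.      1.   ]] [[ 0.057 -0.998 -0.001]
 [-0.974 -0.056 -0.219]
 [ 0.218  0.014 -0.976]] [  81.296  564.286 1197.41 ] [ 283.614   96.06  1291.957]
{'intrinsics': array([[301.167,   0.   , 255.701],
       [  0.   , 301.167, 187.481],
       [  0.   ,   0.   ,   1.   ]]), 'mount': array([[  -0.   ,   -0.966,   -0.257,   68.709],
       [   1.   ,   -0.   ,   -0.   ,    0.531],
       [   0.   ,   -0.257,    0.966, -157.863],
       [   0.   ,    0.   ,    0.   ,    1.   ]])}
0.1 [ 0.992  0.126 -0.    -0.001] 91.6592754814108
```

View pics/top0.png

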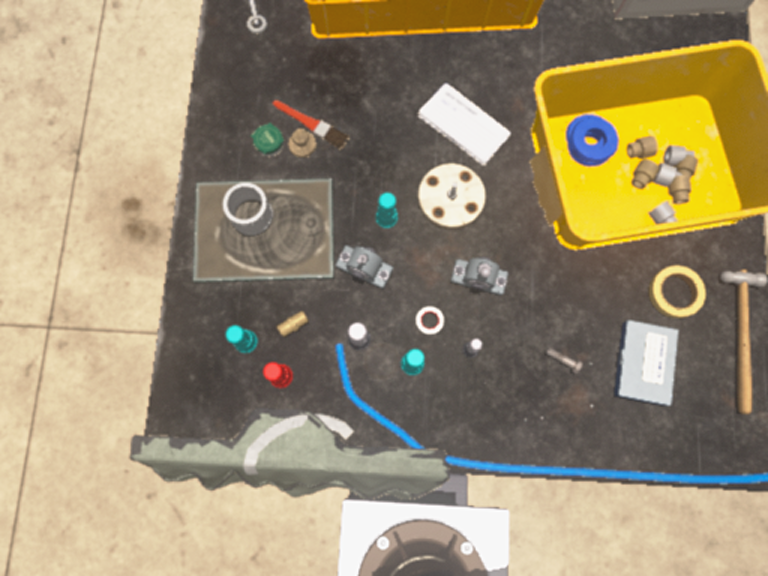

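View pics/side0.png

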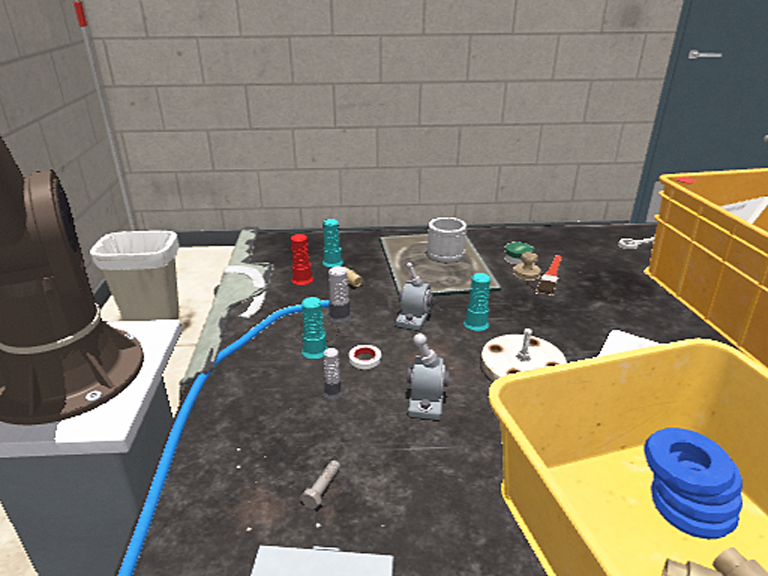

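The top view shows the plain steel couplers at (358,333), larger, and (476,346), smaller. The turquoise look-alikes are at (240,337), (413,362) and (387,210), and the red one is at (277,375). The blocks are at (364,264) and (482,273). In the side view the couplers are at (339,292) and (332,372), and the nipple balls at (409,267) and (420,341). The larger steel coupler fits the description. I'll confirm it and the wide ball in one crop.

Run:
```python
import cv2,numpy as np
from plant import *
s=get_image("side")[:,:,::-1]; t=get_image("top")[:,:,::-1]
a=cv2.resize(s[165:285,205:305],None,fx=5,fy=5,interpolation=cv2.INTER_CUBIC)   # 500x600
b=cv2.resize(t[160:250,225:285],None,fx=5,fy=5,interpolation=cv2.INTER_CUBIC) # 300x450
c=cv2.resize(t[165:195,295:345],None,fx=5,fy=5,interpolation=cv2.INTER_CUBIC) # 250x150
o=np.zeros((600,800,3),np.uint8); o[:,:500]=a; o[:450,500:]=b; o[450:,500:750]=c
cv2.imwrite("pics/crop1.png",o)
```

```text
(no output)
```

View pics/crop1.png

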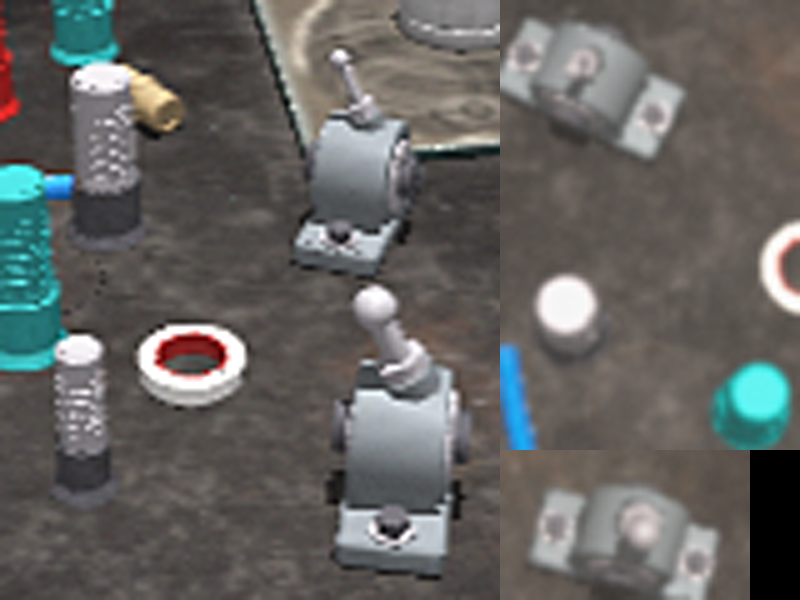

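```bash
cat > h.py <<'E'
from plant import *
import numpy as np,cv2
from scipy.spatial.transform import Rotation as Ro
np.set_printoptions(precision=3,suppress=True)
def cam(n,s=None):
    c=camera_info(n);K=np.array(c["intrinsics"])
    if n!="wrist": return K,np.array(c["R"]),np.array(c["t"])
    s=s or state();M=np.array(c["mount"]);Rt=Ro.from_quat(s["orientation"]).as_matrix()
    R=(Rt@M[:3,:3]).T; C=Rt@M[:3,3]+s["position"]; return K,R,-R@C
def ray(c,px):
    K,R,t=c; d=R.T@np.linalg.solve(K,[*px,1.]); return -R.T@t,d/np.linalg.norm(d)
def plane(c,px,z):
    C,d=ray(c,px); return C+d*(z-C[2])/d[2]
def tri(rs):
    A=[np.eye(3)-np.outer(d,d) for C,d in rs]; X=np.linalg.solve(sum(A),sum(a@C for a,(C,d) in zip(A,rs)))
    return X,[np.linalg.norm(a@(X-C)) for a,(C,d) in zip(A,rs)]
def proj(c,X):
    K,R,t=c; p=K@(R@X+t); return p[:2]/p[2]
def quat(z,y):
    z=z/np.linalg.norm(z); y=y-z*(y@z); y/=np.linalg.norm(y)
    return Ro.from_matrix(np.c_[np.cross(y,z),y,z]).as_quat()
E
python3 - <<'E'
from h import *
S,T=cam("side"),cam("top")
for n,ps,pt in [("ball",(280,226),(322.8,179.8)),("ctop",(225.4,179.8),(238.2,219.4)),("ntop",(220.4,234.6),None)]:
    if pt: print(n,tri([ray(S,ps),ray(T,pt)]),)
    print(plane(S,ps,107 if n=="ball" else 85 if n=="ntop" else 105), plane(T,pt,107 if n=="ball" else 105) if pt else "")
print("turq",plane(T,(413/1.5,362/1.5),100))
l,r=plane(T,(305.8,179.8),15),plane(T,(334.2,187.2),15); print("bolts W",l,r,np.degrees(np.arctan2(*(l-r)[[1,0]])))
E
```

```text
ball (array([590.528, -86.347, 107.876]), [np.float64(0.8020925691070332), np.float64(0.8020925691069516)])
[589.888 -85.432 107.   ] [591.584 -86.483 107.   ]
ctop (array([463.885, 147.929, 104.49 ]), [np.float64(0.1206784165457799), np.float64(0.1206784165458896)])
[463.797 146.932 105.   ] [463.929 147.921 105.   ]
[453.769 -80.79   85.   ] 
turq [408.985  40.79  100.   ]
bolts W [612.512 -48.328  15.   ] [ 594.051 -136.104   15.   ] 78.12262728974663
```

```bash
cat >> h.py <<'E'
ball=np.array([590.5,-86.3,107.5]); c0=np.array([463.9,147.9,0]); yaw=np.radians(-12.)
def axis(yaw): return np.array([-np.sin(np.radians(25))*np.cos(yaw),-np.sin(np.radians(25))*np.sin(yaw),np.cos(np.radians(25))])
E
python3 - <<'E'
from h import *
a=axis(yaw); by=np.array([-np.sin(yaw),np.cos(yaw),0]); D=np.array([0,0,-1.])
lim=np.array([[-2.62,2.62],[-.44,2.09],[-1.27,1.32],[.08,2.57],[-1.32,4.46],[.12,2],[-2.74,2.74]])
for s in(1,-1):
  for d in (130,33):
    q=inverse_kinematics(ball+d*a,quat(-a,s*by)); print("final",s,d,q)
for deg in range(-180,180,45):
  r=np.radians(deg); y=np.array([np.cos(r),np.sin(r),0])
  q=inverse_kinematics(c0+[0,0,180],quat(D,y)); print(deg,q, inverse_kinematics(c0+[0,0,55],quat(D,y)) is not None)
print(Ro.from_quat(state()["orientation"]).as_matrix())
E
```

```text
final 1 130 [ 0.652  0.157 -0.743  2.113  0.446  0.529  0.955]
final 1 33 [ 0.534  0.363 -0.663  2.142  0.908  0.421  0.523]
final -1 130 [ 0.621  0.152 -0.708  2.114  0.431  0.525 -2.173]
final -1 33 [ 0.106  0.291 -0.135  2.175  0.494  0.283 -2.244]
-180 [ 0.374  0.464 -1.057  1.904  0.467  1.047  2.261] True
-135 [-1.157  0.36   0.973  2.014 -0.366  0.951 -2.352] True
-90 [ 0.228  0.381 -0.828  1.913  0.334  0.99  -2.322] True
-45 [ 0.359  0.452 -1.031  1.905  0.45   1.039 -1.65 ] True
0 [ 0.413  0.496 -1.127  1.902  0.512  1.071 -0.925] True
45 [ 0.428  0.511 -1.156  1.901  0.531  1.082 -0.159] True
90 [ 0.449  0.535 -1.2    1.9    0.562  1.101  0.596] True
135 [ 0.374  0.464 -1.057  1.904  0.467  1.047  1.476] True
[[ 0.968  0.249 -0.   ]
 [ 0.249 -0.968  0.001]
 [-0.    -0.001 -1.   ]]
```

Run:
```python
from h import *
D=np.array([0,0,-1.]); Y=np.array([-np.sin(yaw),np.cos(yaw),0])
s=state(); move_linear(s["position"]+np.array([0,0,90]),max_speed=200)
move_pose(ball+[0,0,120],quat(D,Y))
def shot(n,tag):
    s=state(); im=get_image("wrist"); c=cam("wrist",s); np.savez(f"{n}.npz",K=c[0],R=c[1],t=c[2],im=im); return im,c,s
im1,c1,s1=shot("v1","")
print(s1["position"],s1["joint_pos"],s1["t"],proj(c1,ball))
move_pose(c0+[0,0,190],quat(D,Y))
im2,c2,s2=shot("v2","")
print(s2["position"],s2["joint_pos"],s2["t"],proj(c2,c0+[0,0,105]))
o=np.vstack([cv2.resize(i[:,:,::-1],(400,300),interpolation=cv2.INTER_AREA) for i in(im1,im2)])
p=proj(c1,ball).astype(int);x,y=np.clip(p-[67,50],0,[512-134,384-100]);a=cv2.resize(im1[y:y+100,x:x+133,::-1],(400,300),interpolation=cv2.INTER_CUBIC)
q=proj(c2,c0+[0,0,105]).astype(int);u,v=np.clip(q-[67,50],0,[512-134,384-100]);b=cv2.resize(im2[v:v+100,u:u+133,::-1],(400,300),interpolation=cv2.INTER_CUBIC)
cv2.imwrite("pics/w1.png",np.hstack([o,np.vstack([a,b])])); print(x,y,u,v)
```

```text
[590.447 -87.644 227.432] [ 0.542  0.486 -0.711  1.6    0.336  1.182  1.118] 3.225 [257.835 182.223]
[465.081 146.673 190.129] [ 0.222  0.364 -0.811  1.9    0.311  1.007  0.634] 4.325 [257.621 190.789]
190 132 190 140
```

View pics/w1.png

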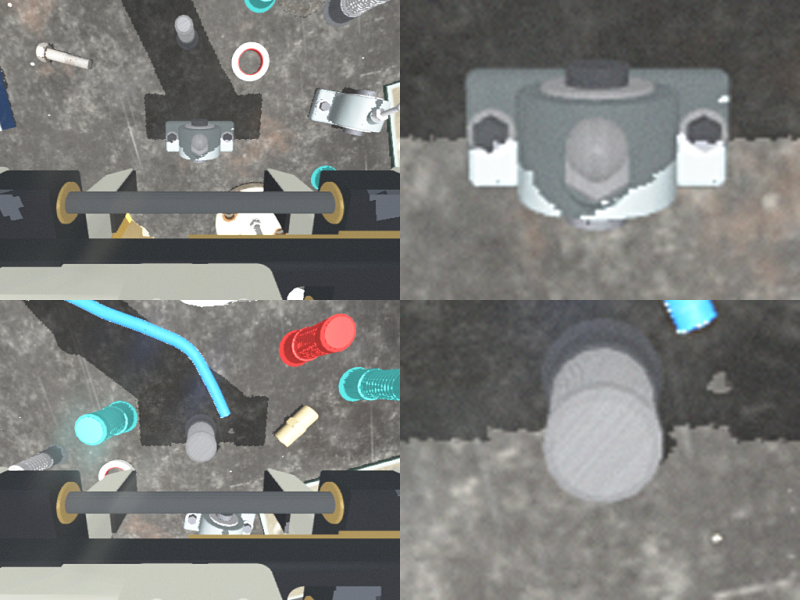

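Run:
```python
from h import *
L=lambda f:(lambda z:(z["K"],z["R"],z["t"]))(np.load(f))
S,T=cam("side"),cam("top"); v1,v2=L("v1.npz"),L("v2.npz")
b=(255.7,180.3); c=(257.7,187.3)
print("ball",tri([ray(S,(280,226)),ray(T,(322.8,179.8)),ray(v1,b)]),plane(v1,b,107.5))
print("ctop",tri([ray(S,(225.4,179.8)),ray(T,(238.2,219.4)),ray(v2,c)]),plane(v2,c,105))
l,r=[plane(v1,(190+(x-400)/3,132+132/3),15) for x in(704,491)]; d=l-r; print("yaw",np.degrees(np.arctan2(d[1],d[0]))-90)
s=state();print(s["position"],s["contact_force"])
```

```text
ball (array([589.682, -87.056, 108.109]), [np.float64(0.05339903226633801), np.float64(1.7523455041175988), np.float64(1.7500034830586984)]) [588.236 -87.888 107.5  ]
ctop (array([463.072, 148.335, 103.83 ]), [np.float64(0.7695063555974788), np.float64(1.08770001955161), np.float64(1.7587884182793638)]) [460.956 148.595 105.   ]
yaw -12.157141896412625
[465.208 146.488 190.095] [ 0.667 -0.198 -0.134]
```

```bash
cat >> h.py <<'E'
ball=np.array([589.,-87.4,107.8]); c0=np.array([462.3,148.4,0]); yaw=np.radians(-12.1)
a=axis(yaw); D=np.array([0,0,-1.]); Y=np.array([-np.sin(yaw),np.cos(yaw),0])
E
python3 - <<'E'
from h import *
P=c0+[0,0,55.]; off=np.array([-1.3,1.4,0])
move_linear(P+off,quat(D,Y),max_speed=100); s=state(); print(s["position"],s["contact_force"])
grasp(55); s=state(); print(s["position"],s["contact_force"],s["finger_gap"],s["grip_force"])
move_linear(s["position"]+np.array([0,0,90]),max_speed=120); hold(.3); s=state(); print(s["position"],s["contact_force"],s["finger_gap"],s["grip_force"])
move_linear(ball+110*a+[0,0,40],quat(-a,Y),max_speed=150)
hold(.2);move_linear(ball+90*a,quat(-a,Y),max_speed=100);hold(.3)
s=state();R=Ro.from_quat(s["orientation"]).as_matrix()
print(s["t"],s["position"]-(ball+90*a),"axis err deg",np.degrees(R[:,2]+a),s["contact_force"],s["joint_pos"])
im=get_image("side"); wi=get_image("wrist")
tp=get_image("top")
A=cv2.resize(im[150:270,230:330,::-1],(500,600),interpolation=cv2.INTER_CUBIC)
B=cv2.resize(wi[:,:,::-1],(300,225)); C=cv2.resize(tp[120:240,260:360,::-1],(300,360))
o=np.zeros((600,800,3),np.uint8);o[:,:500]=A;o[:225,500:]=B;o[225:585,500:]=C
cv2.imwrite("pics/pre.png",o)
S=cam("side")
z=-R[:,2]; m=s["position"]-55*z
for n,X in("mouth",m),("top",m+105*z),("ball",ball): print(n,(proj(S,X)-[230,150])*5)
E
```

```text
[461.382 149.956  55.494] [-0.313 -0.244  0.165]
[460.905 149.644  54.893] [-0.213 -1.011 -0.391] 33.36460844267237 54.92527663707733
[460.641 149.639 144.436] [-0.052 -0.104 -2.949] 33.39220018912985 54.92517292499542
11.15 [ 0.196 -0.169  0.514] axis err deg [ 0.041 -0.021  0.021] [-0.107  0.129 -4.114] [ 0.542  0.225 -0.639  2.136  0.58   0.46   0.825]
mouth [218.577 319.145]
top [119.93  122.431]
ball [248.628 381.152]
```

View pics/pre.png

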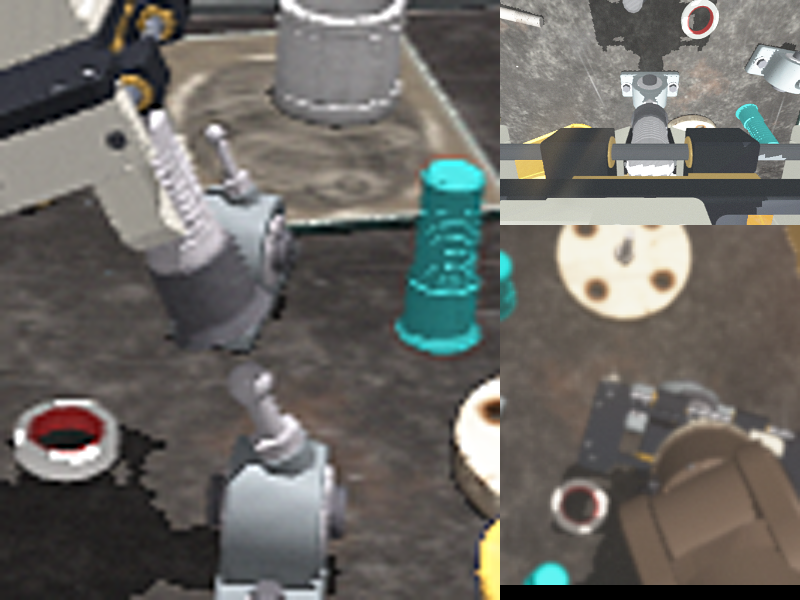

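The pre-pose looks aligned: the ball in the side crop is at (250,381) against a predicted (249,381). The wide coupler is firmly gripped above it and leans along the nipple's axis. Now pressing in stages.

```bash
cat >> h.py <<'E'
tx=np.cross(Y,-a); bb=ball-1.2*np.array([.978,-.21,0]); F0=np.array([-.1,.1,-4.1])
def rep():
    s=state(); e=s["position"]-bb; f=np.array(s["contact_force"])-F0
    print("t %.2f"%s["t"],"depth %.1f"%(55-e@a),"lat x %.1f y %.1f"%(e@tx,e@Y),"F ax %.1f x %.1f y %.1f"%(f@a,f@tx,f@Y),"gap",s["finger_gap"],"grip",s["grip_force"]); return s
E
python3 - <<'E'
from h import *
for d,st in((0,8),(5,12),(10,15),(14,18),(18,20),(21,20)):
    r=move_linear(bb+(55-d)*a,quat(-a,Y),max_speed=30,stop_force=st); hold(.15); print(d,r,end=" "); rep()
    if r: break
E
```

```text
0 False t 12.75 depth -0.1 lat x -0.1 y -0.0 F ax 0.7 x -0.2 y -0.7 gap 33.320515045337416 grip 54.92513358592987
5 False t 13.22 depth 5.0 lat x 0.0 y 0.1 F ax 0.9 x -0.6 y 0.6 gap 33.16361479065898 grip 54.92542505264282
10 False t 13.68 depth 10.1 lat x 0.4 y -0.2 F ax 3.3 x 1.9 y -1.2 gap 33.203030510137694 grip 54.925766587257385
14 False t 14.12 depth 14.1 lat x 0.4 y -0.2 F ax -2.5 x 1.2 y -0.1 gap 33.354267336195136 grip 54.92575764656067
18 False t 14.55 depth 18.1 lat x 0.0 y -0.1 F ax -3.7 x 0.8 y -1.0 gap 33.240407409875594 grip 54.925788044929504
21 False t 14.95 depth 20.7 lat x -0.1 y -0.1 F ax 6.2 x 2.9 y -1.1 gap 33.58183427779328 grip 54.92663383483887
```

Run:
```python
from h import *
r=move_linear(bb+(55-22.3)*a,quat(-a,Y),max_speed=15,stop_force=15); print(r); rep(); hold(.6); s=rep()
R=Ro.from_quat(s["orientation"]).as_matrix(); print("tilt deg",np.degrees(np.arccos(np.clip(-R[:,2]@a,-1,1))))
im=get_image("side"); wi=get_image("wrist")
o=np.zeros((600,800,3),np.uint8);o[:,:500]=cv2.resize(im[150:270,230:330,::-1],(500,600),interpolation=cv2.INTER_CUBIC)
o[:225,500:]=cv2.resize(wi[:,:,::-1],(300,225)); cv2.imwrite("pics/end.png",o)
```

```text
False
t 15.20 depth 22.0 lat x -0.2 y -0.0 F ax 9.8 x 3.4 y -2.4 gap 33.59339931098058 grip 54.92647111415863
t 15.80 depth 21.9 lat x -0.2 y -0.0 F ax 10.0 x 3.2 y -1.1 gap 33.435783232360876 grip 54.926555156707764
tilt deg 0.04293466081343084
```

View pics/end.png

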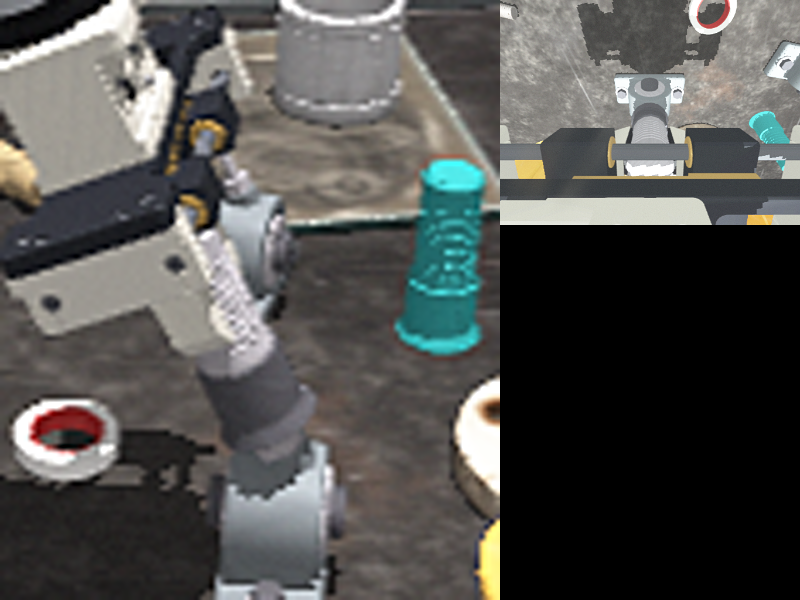

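The coupler's mouth (about (262,425) in the crop) is over the ball and in line with the nipple. Force is steady at about 10 N axial, with a firm grip.

```bash
python3 -c "
from plant import *
print(sign_off())"
```

```text
the job is handed in; nothing more can be done
None
```

I pressed the wide coupler onto the wide nipple until it snapped over the ball and handed the job in while still gripping it: ball about 22 mm inside the mouth, about 10 N push; the narrow coupler was never touched, and no verdict was returned.

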